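# Lay out the tuning fork kit on its matching rests

## Task

Lay out the tuning fork kit: stand each of the two brass slider weights upright on the felt disc of its own diameter, set the hardwood block flat on the felt rectangle so that it covers it squarely, and lay the aluminium tube centred lengthwise in the pair of V rests. Centre each piece well on its place, let go of it, and leave the red-tipped hammer where it lies.

Things in the scene. Friction and masses are not known exactly. Their poses are not given: they have to be found in the camera images.
- weight_large: Large knurled brass slider weight: an upright cylinder, 50 mm diameter, 32 mm tall, about 0.46 kg, standing loose on the bench. Origin at the centre of its underside, z up. A dark slot mark crosses its top.
- weight_small: Small knurled brass slider weight: an upright cylinder, 28 mm diameter, 24 mm tall, about 0.11 kg, standing loose on the bench. Origin at the centre of its underside, z up. A dark slot mark crosses its top.
- block: Hardwood striking block lying loose on the bench, 48 mm (its x) by 84 mm (its y) by 30 mm tall, about 0.11 kg. Origin at the centre of its underside, z up.
- tube: Aluminium chime tube lying loose on the bench, 25 mm outside diameter, 150 mm long, about 0.06 kg; it can roll. Origin at its middle on its axis (12.5 mm above the bench at the start); its y axis runs along the tube, x and z turn as it rolls. Either way round is fine in the rests.
- pad_large: Place of the large weight: 80 x 100 mm, 8 mm thick dark wooden board fixed to the bench; origin at the centre of its underside, z up, y along its 100 mm side. Centred on its top is a grey felt inlay, flush, a disc of 50 mm diameter. A weight set on it has its underside 8 mm above the bench.
- pad_small: Place of the small weight: 80 x 100 mm, 8 mm thick dark wooden board fixed to the bench; origin at the centre of its underside, z up, y along its 100 mm side. Centred on its top is a grey felt inlay, flush, a disc of 28 mm diameter. A weight set on it has its underside 8 mm above the bench.
- pad_block: Place of the striking block: 80 x 100 mm, 8 mm thick dark wooden board fixed to the bench; origin at the centre of its underside, z up, y along its 100 mm side. Centred on its top is a grey felt inlay, flush, a rectangle 48 mm (x) by 84 mm (y). The block set on it has its underside 8 mm above the bench.
- cradle: Place of the tube: fixed dark wooden base 66 (x) x 120 (y) x 8 mm with two V rests at y = -48 and +48 mm, each 20 mm long; 90 degree notches along y, 48 mm wide at the mouth; rest tops 40 mm high. Origin at the centre of the underside, z up. The seated tube lies along y, axis 34 mm above the bench, overhanging each end by 15 mm; the 76 mm between the rests are free for the fingers.
- hammer: Bystander, loose: small striking hammer with a steel head and red rubber tips, lying flat beyond the work. Origin under the middle of the head; the head is 64 mm long along its x and 28 mm tall, the handle runs 207 mm along its -y. Leave it alone.
- siren: Bystander, fixed, at the left: brass siren disc, 160 mm diameter, on an axle with a wooden-handled crank, base 130 x 170 mm, top 190 mm above the bench. Origin at the centre of the base's underside; the crank reaches 130 mm to its -x. (A fixed wooden resonance box with a steel fork on top, 230 mm tall, stands likewise at the right, outside the working area.)
Things that resemble listed ones, but are neither listed nor needed, are in the scene too. Leave any orange look-alike of the block alone. What is shaped like the weight_small but turquoise is not meant.

How it is judged:
By the outcome, as a careful person would: the job done as asked, in the order asked, and still so for the second after the job is handed in, with the robot touching nothing.
It also fails if it takes over 102 s, if anything falls off the work surface, if the arm or the gripper's body presses on something with over 40 N, if the wrist force passes 120 N, or if a joint passes its speed limit or range.

## Robot

A 7-joint arm with a two-finger parallel gripper is mounted at the origin on the work surface. World frame = base frame: x ahead of the robot, y to its left, z up, the work surface at z = 0. Lengths are in m, angles in rad, forces in N, time in s.
With the tool pointing down it reaches from about 0.4 to 0.85 m from the base axis. Payload 4.5 kg.
Tool frame: the origin (TCP) lies between the finger pads; the fingertips stand 11 mm ahead of it and the grasp point (between the pads) lies 8 mm behind it; z points along the fingers, y is the line along which they close (so a half turn about z gives the same grasp; the last joint's range is limited). The gripper opens to 85 mm and grips with 20 to 120 N. Pads are 22 mm wide; open, the fingers measure 114 mm over their backs; the gripper's body (76 mm by 85 mm) begins 54 mm behind the grasp point. The pads swing forward as they close: fully open they stand 13 mm farther back than shut.
Start: joints at [0.034, 0.689, -0.195, 1.565, 0.157, 0.902, -0.215], TCP at [0.625, 0, 0.242] pointing down, gripper open.
Joint ranges: [-3.01, 3.01], [-0.46, 2.08], [-1.47, 1.51], [0.13, 2.56], [-1, 4.14], [0.04, 2.09], [-2.66, 2.66]. Speed limits (rad/s): [2.57, 2.57, 3.14, 3.14, 3.14, 3.14, 3.14].

## Interface

Orientations are given as [roll, pitch, yaw] about the fixed x, y, z axes, in that order (R = Rz(yaw) Ry(pitch) Rx(roll)).
In Python, from plant import read_state, optics, r gives the robot as it stands.
- The arm moves only by the tool apply_moves, never from a script. Its argument "steps" is a list of rows, each a list of 2 entries, a list of its own where there are three numbers: the shift along the world's x, y, z each as a share of 750 mm, from -1 to 1, then the turn about the world's z as a share of 2 pi rad, from -1 to 1. In form: [[[tx, ty, tz], yaw], ...]. A call has 1 to 12 rows; each row shifts and turns the commanded pose from where the row before left it; what a row does not reach is not made up. A row lasts 1/8 s, in which the tool goes at most 62.5 mm and 10.7 degrees, less where a joint would pass 70% of its speed; a pose out of reach is approached as far as the arm can. A call with a number of a shift or a turn outside -1 to 1 is refused whole. A call with a gripper value outside its range is refused whole. "gripper" is the closure, from 0 (fully open) to 1 (shut), set as the call begins (left out, the last holds). The fingers move at their own pace and stop on an object; "force" is the grip in N (left out, the last holds). Time passes only in rows, so rows that do not move let the fingers close. It gives the time, the measured TCP pose, the force, the opening and the grip force at its end, in the units of the state.
- read_state(): the state, without advancing time (a new reading comes with each control period).
- optics.read_camera(name): name is "scene" or "side" or "wrist"; returns the picture (384x512x3 uint8, red, green, blue); there is no depth.
- optics.camera_model(name): a dict with "intrinsics" (3x3 intrinsics, pixels), "rvec" (rotation vector, rad) and "tvec" (3), from world to camera coordinates, as OpenCV has them. Camera axes: x right, y down, z forward; pixel columns grow to the right and rows downward; lengths in m; the calibration is good to about 2 mm. A picture is of the moment at which its call begins: read the wrist's pose just before it. camera_model takes no time and is no camera call; for the wrist camera it gives the pose at the moment of the call.
- r.finish_job(): hands the job in; it is judged then, once.
Trained networks look in the newest picture that a camera, given by its name, has taken for a name from the list of things; names that differ only in an ending like _2 or _b are one class to them, and where a whole thing is asked for, a point or a joint stands for the part that bears it (a point fixed in the world has none). Each returns a list of dicts, best first, with "score" (0 to 1); they miss things now and then, are a little off and sometimes report something else, mostly with a low value. They report only what shows in the picture. A call takes as long as a camera call. They do not tell look-alikes from the thing itself.
- optics.look_for(label, camera): "centre" ([column, row] as shares, 0 to 1, of the picture: columns of its width, rows of its height, amid what is visible of it).
- optics.silhouettes(label, camera): "pixels" (384x512 bool, what is visible of it) and "centre" ([column, row] as shares, 0 to 1, of the picture: columns of its width, rows of its height, amid what is visible of it).
The state is a dict: "time": time; "qpos": joint angles; "qvel": joint speeds; "effort": joint torques, N m; "tcp_pos": TCP position; "ee_rot": TCP orientation; "ft_force": force on the tool from outside, world axes, zero at the start; "moment": the same for the moment, N m; "opening": finger opening in m; "grip_force": force on a finger pad.
Only numpy, scipy, OpenCV 4.12 (cv2) and the standard library are available. Lean on these libraries where they do the work, as an engineer would, in place of code of your own. Each camera call takes 0.05 s, during which the arm holds its last target. There are 200 camera calls.

## Working session

There is one attempt and no reset: what is moved stays moved. The work goes in short steps, Python scripts to look and compute and a tool call to move; the robot and the scene stay as the last step left them, time stands still between calls to the robot, and variables do not carry over. Pictures are saved under pics/ and viewed, at most 14 in all, crops included, and the job is handed in when it is done.

Besides the shell and the picture viewer there is one more tool, called in YAML: its name, and indented under it one key for each argument. apply_moves: Moves the arm, as the interface text tells. Shift numbers are shares of 750 mm and turn numbers shares of 2 pi rad, none past 1 either way. Its arguments: {"type":"object","properties":{"steps":{"type":"array","items":{"type":"array"}},"gripper":{"type":"number"},"force":{"type":"number"}},"required":["steps"]}

```bash
ls; mkdir -p pics
cat > h.py <<'E'
import numpy as np, cv2
from plant import read_state, optics, r
def model(c):
    m=optics.camera_model(c); return np.array(m["intrinsics"],float),cv2.Rodrigues(np.array(m["rvec"],float))[0],np.array(m["tvec"],float).ravel()
def ray(m,px,z):
    K,R,t=m; d=R.T@np.linalg.inv(K)@np.array([px[0],px[1],1.]); o=-R.T@t
    return o+d*(z-o[2])/d[2]
def proj(m,P):
    K,R,t=m; return cv2.projectPoints(np.array(P,float).reshape(-1,3),cv2.Rodrigues(R)[0],t,K,None)[0][:,0]
def snap(c,f=None):
    im=optics.read_camera(c)
    if f: cv2.imwrite('pics/'+f,im[...,::-1])
    return im
E
python3 - <<'E'
from h import *
for c in("scene","side","wrist"):
    snap(c,c+'0.png'); m=model(c); print(c,(-m[1].T@m[2]).round(3))
    if c=="side": continue
    for n in("weight_large","weight_small","block","tube","pad_large","pad_small","pad_block","cradle","hammer","siren"):
        for d in optics.look_for(n,c):
            if d["score"]<.3: continue
            p=np.array(d["centre"])*[512,384]
            print(n,round(d["score"],2),p.round(),ray(m,p,.015).round(3)[:2])
print(read_state()["time"])
E
```

```text
pics
scene [1.266 0.125 0.648]
weight_large 0.6 [145. 216.] [ 0.64  -0.088]
weight_small 0.51 [ 89. 175.] [ 0.473 -0.271]
weight_small 0.4 [100. 185.] [ 0.516 -0.229]
block 0.87 [225. 174.] [0.479 0.111]
block 0.71 [ 65. 220.] [ 0.646 -0.28 ]
block 0.7 [216. 216.] [0.646 0.087]
block 0.61 [259. 144.] [0.331 0.218]
tube 0.84 [154. 171.] [ 0.46  -0.094]
tube 0.5 [217. 219.] [0.654 0.089]
pad_large 0.59 [284. 172.] [0.477 0.281]
pad_small 0.88 [ 66. 219.] [ 0.643 -0.278]
pad_small 0.53 [147. 218.] [ 0.647 -0.083]
pad_block 0.68 [287. 210.] [0.631 0.269]
cradle 0.68 [218. 217.] [0.65  0.092]
hammer 0.83 [190. 268.] [0.801 0.035]
siren 0.66 [389. 160.] [0.425 0.611]
side [-0.122  0.832  0.709]
wrist [0.624 0.068 0.373]
weight_large 0.78 [269. 237.] [ 0.642 -0.095]
weight_large 0.65 [261. 320.] [ 0.631 -0.232]
weight_small 0.81 [186. 313.] [ 0.519 -0.219]
block 0.57 [126.  83.] [0.469 0.103]
tube 0.96 [131. 210.] [ 0.457 -0.057]
tube 0.41 [126.  86.] [0.469 0.099]
pad_small 0.6 [261. 319.] [ 0.632 -0.231]
cradle 0.89 [273.  86.] [0.644 0.099]
hammer 0.71 [385. 118.] [0.781 0.063]
1.15
```

View pics/scene0.png

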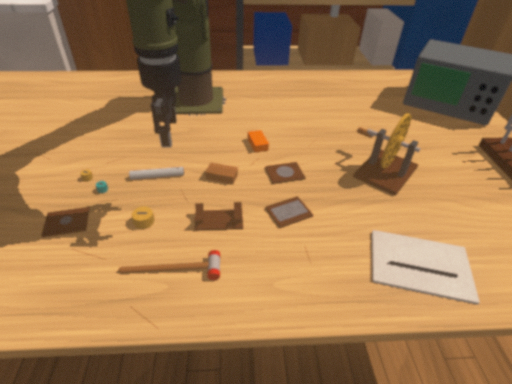

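View pics/wrist0.png

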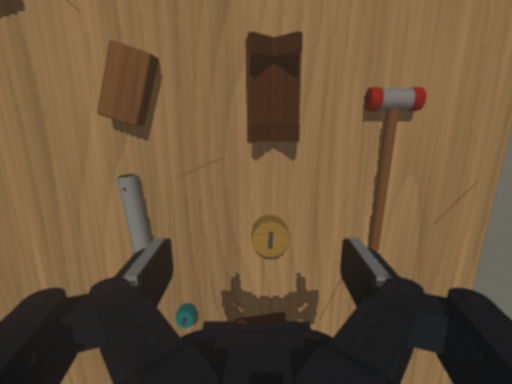

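View pics/side0.png

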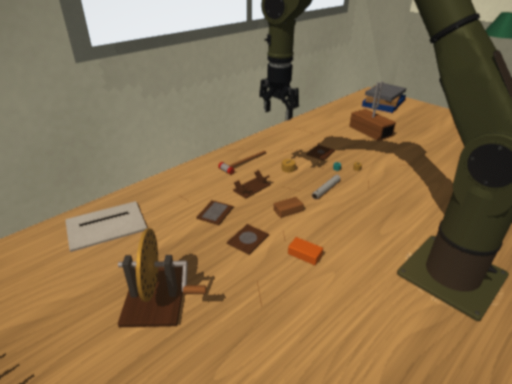

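The scene picture shows the large brass weight at (145,216), small brass at (86,175), its turquoise look-alike at (101,186), the tube at (155,173), the block at (222,173) and the orange look-alike at (258,141). The places are pad_small (66,222), cradle (218,216), pad_large (285,172) and pad_block (289,211). In the wrist picture the large weight is at (270,237), the cradle at (273,88) and the block at (128,83).

Candidates for the first reach are brass (145,216), small brass (86,175) and turquoise (101,186). I choose (145,216), the big brass one. I'll move the wrist over each side for a closer look.

apply_moves:
  steps:
    - [[-0.0124,-0.065,0],0]
    - [[-0.0124,-0.065,0],0]
    - [[-0.0124,-0.065,0],0]
    - [[-0.0124,-0.065,0],0]
    - [[-0.0124,-0.065,0],0]
    - [[-0.0124,-0.065,0],0]
    - [[-0.0124,-0.065,0],0]
    - [[0,0,0],0]
    - [[0,0,0],0]
  gripper: 0
  force: 40

```text
time: 2.28
tcp_pos: [0.5601, -0.3404, 0.2422]
ee_rot: [3.141, -0.001, 1.571]
ft_force: [0.5, 0.5, 0.0]
opening: 0.0853
grip_force: 0.0
```

Run:
```python
from h import *
im=snap("wrist","w1.png"); m=model("wrist"); print(m[0].round(1),(-m[1].T@m[2]).round(4),m[1].round(3)); np.savez('w1.npz',im=im,K=m[0],R=m[1],t=m[2]); print(read_state()["tcp_pos"],read_state()["ee_rot"])
```

```text
[[282.9   0.  256.3]
 [  0.  282.9 193.1]
 [  0.    0.    1. ]] [ 0.559  -0.2716  0.3731] [[ 1.     0.003  0.001]
 [ 0.002 -0.963  0.271]
 [ 0.001 -0.271 -0.963]]
[ 0.56057255 -0.33943846  0.24227468] [ 3.14107662e+00 -1.60295686e-03  1.57273829e+00]
```

apply_moves:
  steps:
    - [[0,0.0733,0],0]
    - [[0,0.0733,0],0]
    - [[0,0.0733,0],0]
    - [[0,0.0733,0],0]
    - [[0,0.0733,0],0]
    - [[0,0.0733,0],0]
    - [[0,0.0733,0],0]
    - [[0,0.0733,0],0]
    - [[0,0.0733,0],0]
    - [[0,0.0733,0],0]
    - [[0,0,0],0]
    - [[0,0,0],0]

```text
time: 3.82
tcp_pos: [0.5591, 0.2095, 0.2423]
ee_rot: [-3.141, 0.0, 1.574]
ft_force: [0.4, -0.0, 0.2]
opening: 0.0852
grip_force: 0.0
```

Run:
```python
from h import *
im=snap("wrist","w2.png"); m=model("wrist"); np.savez('w2.npz',im=im,K=m[0],R=m[1],t=m[2]); print(read_state()["tcp_pos"],read_state()["ee_rot"],read_state()["time"])
a=cv2.imread('pics/w1.png'); b=cv2.imread('pics/w2.png'); cv2.imwrite('pics/w12.png',cv2.resize(np.hstack([a,b]),(800,300)))
```

```text
[0.5594824  0.20810417 0.24232116] [-3.14135172e+00  9.59260931e-04  1.57120495e+00] 3.875
```

View pics/w12.png

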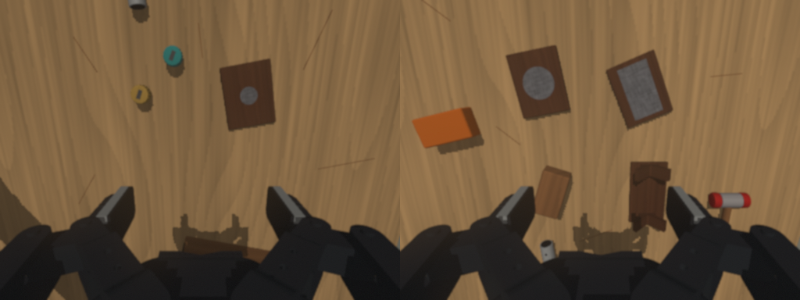

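The left half (wrist over the right side) shows small brass at about full-resolution (181,122), turquoise (221,72) and pad_small, with its small disc, at (317,122). The right half shows pad_large, with its big disc, at (177,106), pad_block at (307,114), orange at (55,163), block at (195,246) and cradle at (318,250). Next I'll fit models to these.

```bash
cat >> h.py <<'E'
from scipy.optimize import minimize
def circ(d,h0,h1,n=40):
    a=np.linspace(0,2*np.pi,n); c=np.c_[np.cos(a),np.sin(a)]*d/2
    return np.vstack([np.c_[c,0*a+h] for h in(h0,h1)])
def box(x,y,h0,h1): return np.array([[i*x/2,j*y/2,h] for i in(-1,1) for j in(-1,1) for h in(h0,h1)])
_t=np.array([[x,y,z] for y in(-.075,.075) for x,z in[(.0125*np.cos(a),.0125*np.sin(a)) for a in np.linspace(0,6.28,30)]])
def tube(z): return _t+[0,0,z]
PTS=dict(weight_large=circ(.05,0,.032),weight_small=circ(.028,0,.024),block=box(.048,.084,0,.03),tube=tube(.0125),
 pad=box(.08,.1,0,.008),felt_large=circ(.05,.008,.008),felt_small=circ(.028,.008,.008),felt_block=box(.048,.084,.008,.008),
 cradle=np.vstack([box(.066,.12,0,.008)]+[box(.066,.02,0,.04)+[0,s*.048,0] for s in(-1,1)]))
def hull(m,P,q,shape,fac=8):
    c,s=np.cos(q[2]),np.sin(q[2]); W=P@np.array([[c,s,0],[-s,c,0],[0,0,1]])+[q[0],q[1],0]
    h=cv2.convexHull(proj(m,W).astype(np.float32))
    M=np.zeros(shape,np.uint8); cv2.fillConvexPoly(M,np.round(h*8).astype(np.int32),255,cv2.LINE_AA,3); return M
def seg(im,m,P,q,grow=9,inn=7):
    """GrabCut about a predicted outline"""
    H=hull(m,P,q,im.shape[:2])>127; k=lambda n:np.ones((n,n),np.uint8)
    H=H.astype(np.uint8); M=np.full(H.shape,cv2.GC_BGD,np.uint8)
    M[cv2.dilate(H,k(2*grow+1))>0]=cv2.GC_PR_BGD; M[H>0]=cv2.GC_PR_FGD; M[cv2.erode(H,k(inn))>0]=cv2.GC_FGD
    ys,xs=np.where(H); a,b=max(ys.min()-30,0),ys.max()+30; c,d=max(xs.min()-30,0),xs.max()+30
    sub=M[a:b,c:d].copy(); cv2.grabCut(np.ascontiguousarray(im[a:b,c:d]),sub,None,np.zeros((1,65)),np.zeros((1,65)),6,cv2.GC_INIT_WITH_MASK)
    out=np.zeros(H.shape,np.uint8); out[a:b,c:d]=((sub==1)|(sub==3))*255; return out
def fit(mask,m,P,q0,yaw=True):
    mk=mask/255.
    def f(v):
        h=hull(m,P,[v[0],v[1],v[2]*5 if yaw else q0[2]],mask.shape)/255.; return 1-np.minimum(h,mk).sum()/np.maximum(h,mk).sum()
    v0=np.array([q0[0],q0[1],q0[2]/5]); s=np.vstack([v0]+[v0+d for d in np.diag([.008,.008,.04])])
    for _ in(0,1):
        o=minimize(f,v0,method="Nelder-Mead",options=dict(initial_simplex=s,xatol=1e-5,fatol=1e-5,maxiter=250)); v0=o.x; s=np.vstack([v0]+[v0+d for d in np.diag([.004,-.004,-.02])])
    return np.r_[v0[:2],v0[2]*5 if yaw else q0[2]],1-o.fun
def find(im,m,name,px,yaw0=0,yaw=True,z=.01,it=2,grow=9):
    P=PTS[name]; q=np.r_[ray(m,px,z)[:2],yaw0]
    for _ in range(it):
        mk=seg(im,m,P,q,grow); q,s=fit(mk,m,P,q,yaw)
    return q,s,mk
def draw(im,m,name,q):
    h=cv2.findContours((hull(m,PTS[name],q,im.shape[:2])>127).astype(np.uint8),0,cv2.CHAIN_APPROX_NONE)[0]; cv2.drawContours(im,h,-1,(255,0,0),1)
E
cat > a.py <<'E'
from h import *
def L(f): d=np.load(f); return d['im'],(d['K'],d['R'],d['t'])
i0=cv2.imread('pics/wrist0.png')[...,::-1].copy()
i1,m1=L('w1.npz'); i2,m2=L('w2.npz')
m0=(m1[0],m1[1],-m1[1]@np.array([.624,.068,.373]))
J=[(i0,m0,'weight_large',(270,237),0,False),(i0,m0,'block',(128,83),-.3,True),(i0,m0,'cradle',(273,88),0,True),
(i1,m1,'weight_small',(181,122),0,False),(i1,m1,'pad',(316,122),.1,True),(i1,m1,'felt_small',(318,122),0,False),
(i2,m2,'pad',(177,106),.2,True),(i2,m2,'felt_large',(177,106),0,False),(i2,m2,'pad',(306,115),.3,True),(i2,m2,'felt_block',(306,115),.3,True),(i2,m2,'block',(195,246),-.3,True),(i2,m2,'cradle',(318,250),0,True)]
dr=[i0.copy(),i1.copy(),i2.copy()]
for im,m,n,px,y,yw in J:
    q,s,mk=find(im,m,n,px,y,yw); print(n,q.round(4),round(s,3))
    draw(dr[0 if im is i0 else 1 if im is i1 else 2],m,n,q)
v=np.vstack([np.hstack([dr[0][20:280,80:400],dr[1][30:290,100:420]]),np.hstack([dr[2][30:290,30:350],dr[2][30:290,150:470]])])
cv2.imwrite('pics/fit.png',v[...,::-1])
E
python3 a.py
```

```text
weight_large [ 0.643  -0.0932  0.    ] 0.957
block [ 0.4739  0.0977 -0.3004] 0.888
cradle [6.426e-01 9.290e-02 1.000e-04] 0.894
weight_small [ 0.4666 -0.2819  0.    ] 0.725
pad [ 0.6364 -0.2829  0.1805] 0.968
felt_small [ 0.6366 -0.2816  0.    ] 0.931
pad [0.461  0.2824 0.195 ] 0.959
felt_large [0.4601 0.2837 0.    ] 0.967
pad [0.6214 0.2717 0.3892] 0.975
felt_block [0.6218 0.2728 0.3947] 0.974
block [ 0.4747  0.097  -0.2496] 0.905
cradle [0.6444 0.0917 0.0126] 0.907
```

View pics/fit.png

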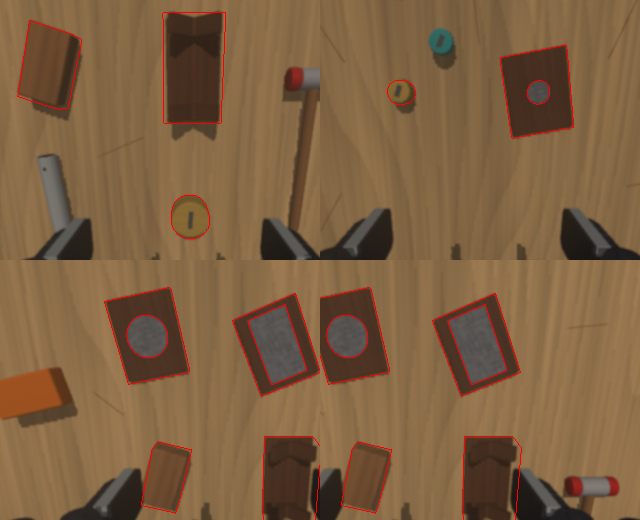

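The fits sit well on the outlines (x, y, yaw):
- pad_large: (0.4605, 0.283, 0.195)
- pad_block: (0.6216, 0.2722, 0.39)
- pad_small: (0.6365, -0.2823)
- large weight: (0.643, -0.093)
- block: (0.474, 0.097, -0.27)

I'll go above the large weight and look from close.

apply_moves:
  steps:
    - [[0.0139,-0.0502,-0.02],0]
    - [[0.0139,-0.0502,-0.02],0]
    - [[0.0139,-0.0502,-0.02],0]
    - [[0.0139,-0.0502,-0.02],0]
    - [[0.0139,-0.0502,-0.02],0]
    - [[0.0139,-0.0502,-0.02],0]
    - [[0.0139,-0.0502,-0.035],0]
    - [[0.0139,-0.0502,-0.035],0]
    - [[0,0,0],0]
    - [[0,0,0],0]

```text
time: 5.12
tcp_pos: [0.643, -0.0931, 0.1]
ee_rot: [-3.142, -0.001, 1.569]
ft_force: [0.6, 0.1, 1.2]
opening: 0.0856
grip_force: 0.0
```

```bash
cat > look.py <<'E'
import sys
from h import *
# look.py name x y yaw fityaw z0 out
n=sys.argv[1]; q0=[float(v) for v in sys.argv[2:5]]; fy=sys.argv[5]=='1'; z0=float(sys.argv[6]); out=sys.argv[7]
s=read_state(); m=model("wrist"); im=snap("wrist",out+'_raw.png')
P=PTS[n]+[0,0,z0]; PTS[n]=P; q=np.array(q0)
for _ in(0,1): mk=seg(im,m,P,q,12); q,sc=fit(mk,m,P,q,fy)
t=s["tcp_pos"]; print(n,q.round(4),round(sc,3),"tcp",np.round(t,4),"yaw",round(s["ee_rot"][2],4),"d/750",((q[:2]-t[:2])/.75).round(4),"t",s["time"])
im=im.copy(); draw(im,m,n,q); cv2.imwrite('pics/'+out+'.png',im[...,::-1])
E
python3 look.py weight_large .643 -.0932 0 0 0 L1
```

```text
weight_large [ 0.6423 -0.0935  0.    ] 0.939 tcp [ 0.643  -0.0931  0.1   ] yaw 1.5695 d/750 [-0.0009 -0.0006] t 5.125
```

View pics/L1.png

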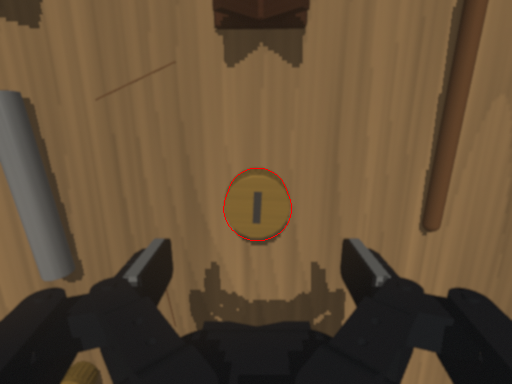

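The large brass weight, with its slot, is at (257,205), centred between the fingers. Descending and gripping.

apply_moves:
  steps:
    - [[-0.0009,-0.0006,-0.04],0]
    - [[0,0,-0.04],0]
    - [[0,0,-0.02],0]
    - [[0,0,-0.012],0]
    - [[0,0,0],0]

```text
time: 5.8
tcp_pos: [0.6429, -0.0928, 0.016]
ee_rot: [3.141, -0.0, 1.571]
ft_force: [0.2, 0.1, 0.4]
opening: 0.0856
grip_force: 0.0
```

apply_moves:
  steps:
    - [[0,0,0],0]
    - [[0,0,0],0]
    - [[0,0,0],0]
    - [[0,0,0],0]
    - [[0,0,0],0]
    - [[0,0,0],0]
  gripper: 1
  force: 50

```text
time: 6.55
tcp_pos: [0.6435, -0.0932, 0.017]
ee_rot: [3.14, 0.0, 1.571]
ft_force: [-0.4, -0.1, 5.9]
opening: 0.0483
grip_force: 52.0
```

apply_moves:
  steps:
    - [[0,0,0.04],0]
    - [[0,0,0.04],0]
    - [[0,0,0.04],0]
    - [[-0.0304,0.0626,0],0]
    - [[-0.0304,0.0626,0],0]
    - [[-0.0304,0.0626,0],0]
    - [[-0.0304,0.0626,0],0]
    - [[-0.0304,0.0626,0],0]
    - [[-0.0304,0.0626,0],0]
    - [[-0.0304,0.0626,0],0]
    - [[-0.0304,0.0626,0],0]
    - [[0,0,0],0]

```text
time: 8.05
tcp_pos: [0.4563, 0.2891, 0.1054]
ee_rot: [-3.139, -0.005, 1.581]
ft_force: [0.1, -0.9, -4.3]
opening: 0.0485
grip_force: 53.7
```

```bash
python3 - <<'E'
import subprocess
from h import *
E
python3 look.py weight_large .4605 .283 0 0 .09 L2
```

```text
weight_large [0.4552 0.2891 0.    ] 0.871 tcp [0.4563 0.2891 0.1054] yaw 1.5812 d/750 [-0.0015 -0.0001] t 8.05
```

View pics/L2.png

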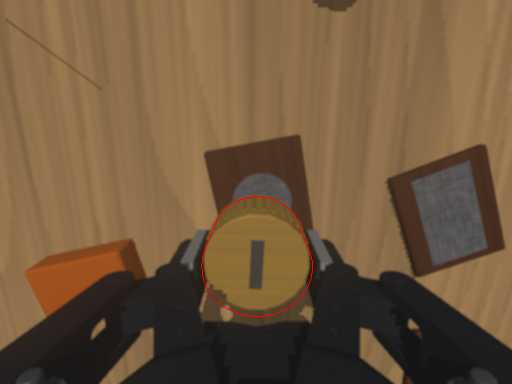

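The weight is held centred between the fingers at (257,257), with the felt just beyond at (263,195). I'll let it settle, then read the offset.

apply_moves:
  steps:
    - [[0,0,0],0]
    - [[0,0,0],0]
    - [[0,0,0],0]

```text
time: 8.48
tcp_pos: [0.4608, 0.2814, 0.1058]
ee_rot: [3.141, 0.0, 1.569]
ft_force: [-0.1, 1.0, -4.5]
opening: 0.0485
grip_force: 53.7
```

Run:
```python
from h import *
im=snap("wrist"); m=model("wrist"); s=read_state(); print(s["tcp_pos"],s["ft_force"])
P=PTS['weight_large']+[0,0,.09]; q=np.r_[s["tcp_pos"][:2],0]
for _ in(0,1): mk=seg(im,m,P,q,12); q,sc=fit(mk,m,P,q,False)
print(q,sc)
# pad: only visible part above the weight
P=PTS['pad']; p=np.array([.4605,.283,.195]); H=hull(m,P,p,im.shape[:2])
im=im.copy(); draw(im,m,'pad',p); draw(im,m,'felt_large',p); cv2.imwrite('pics/L3.png',cv2.resize(im[120:240,180:340,::-1],None,fx=4,fy=4))
```

```text
[0.46068601 0.28164321 0.10580714] [ 0.18995142 -0.88895509 -4.71224452]
[0.45956666 0.28145741 0.        ] 0.8645371503656842
```

View pics/L3.png

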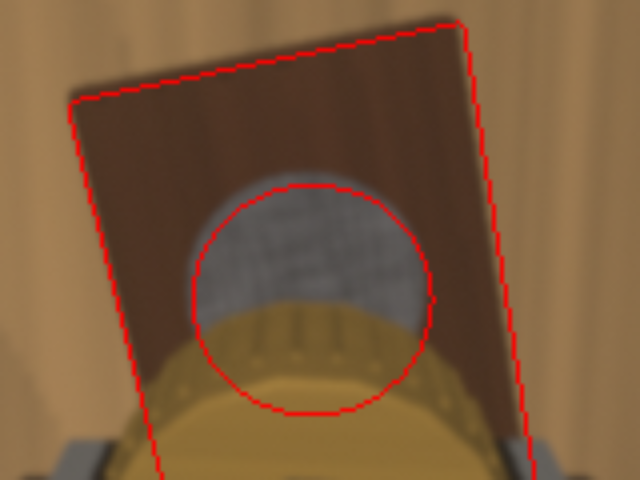

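The pad lies about 1.5–2 mm farther in +y than my outline. I'm shifting +2.8 mm in y and lowering.

apply_moves:
  steps:
    - [[0,0.0037,-0.04],0]
    - [[0,0,-0.04],0]
    - [[0,0,-0.018],0]
    - [[0,0,-0.008],0]
    - [[0,0,-0.0025],0]
    - [[0,0,0],0]

```text
time: 9.28
tcp_pos: [0.4608, 0.2855, 0.0252]
ee_rot: [3.14, -0.001, 1.571]
ft_force: [-0.6, 0.3, -3.9]
opening: 0.0483
grip_force: 54.0
```

apply_moves:
  steps:
    - [[0,0,-0.0012],0]
    - [[0,0,0],0]

```text
time: 9.52
tcp_pos: [0.4609, 0.2856, 0.0249]
ee_rot: [3.14, -0.001, 1.571]
ft_force: [0.4, -1.0, 4.5]
opening: 0.0486
grip_force: 54.8
```

apply_moves:
  steps:
    - [[0,0,0],0]
    - [[0,0,0],0]
    - [[0,0,0],0]
    - [[0,0,0],0]
    - [[0,0,0.02],0]
    - [[0,0,0.04],0]
    - [[0,-0.03,0.04],0]
    - [[0,-0.02,0.04],0]
    - [[0,0,0.02],0]
    - [[0,0,0],0]
    - [[0,0,0],0]
  gripper: 0

```text
time: 10.9
tcp_pos: [0.4597, 0.2486, 0.1428]
ee_rot: [-3.141, -0.0, 1.572]
ft_force: [0.4, -0.4, -0.2]
opening: 0.0853
grip_force: 0.0
```

```bash
cat > rel.py <<'E'
import sys
from h import *
# rel.py obj place x y yaw out : object on its place vs the place, same picture
o,p=sys.argv[1:3]; q0=np.array([float(v) for v in sys.argv[3:6]]); out=sys.argv[6]
m=model("wrist"); s=read_state(); im=snap("wrist",out+'r.png')
yw=o in('block','tube')
PTS['o']=PTS[o]+[0,0,.008] if o!='tube' else tube(.034)
# place: object+pad union by grabcut on the pad outline incl. object
mk=seg(im,m,PTS['o'],q0,8); qo,so=fit(mk,m,PTS['o'],q0,yw)
U=seg(im,m,PTS[p],q0,10); k=np.maximum(U,0)
ho=hull(m,PTS['o'],qo,im.shape[:2])
def f(v):
    h=np.maximum(hull(m,PTS[p],[v[0],v[1],v[2]*5],im.shape[:2]),ho)/255.; u=np.maximum(U,ho)/255.
    return 1-np.minimum(h,u).sum()/np.maximum(h,u).sum()
v=np.array([q0[0],q0[1],q0[2]/5])
for sg in(1,-1):
    r_=minimize(f,v,method="Nelder-Mead",options=dict(initial_simplex=np.vstack([v]+[v+d for d in sg*np.diag([.005,.005,.03])]),xatol=1e-5,fatol=1e-5)); v=r_.x
qp=np.r_[v[:2],v[2]*5]
print("obj",qo.round(4),round(so,3),"place",qp.round(4),round(1-r_.fun,3),"move needed mm",((qp-qo)[:2]*1e3).round(2),"tcp",np.round(s["tcp_pos"],4),"t",s["time"])
im=im.copy(); draw(im,m,'o',qo); draw(im,m,p,qp); c=proj(m,[[q0[0],q0[1],.02]])[0].astype(int); a,b=max(c[1]-75,0),max(c[0]-100,0)
cv2.imwrite('pics/'+out+'.png',cv2.resize(im[a:a+150,b:b+200,::-1],None,fx=4,fy=4,interpolation=cv2.INTER_CUBIC))
E
python3 rel.py weight_large pad .4605 .2843 .195 L4
```

```text
obj [0.4594 0.2867 0.195 ] 0.951 place [0.4591 0.2845 0.1878] 0.96 move needed mm [-0.34 -2.21] tcp [0.4597 0.2486 0.1428] t 10.9
```

View pics/L4.png

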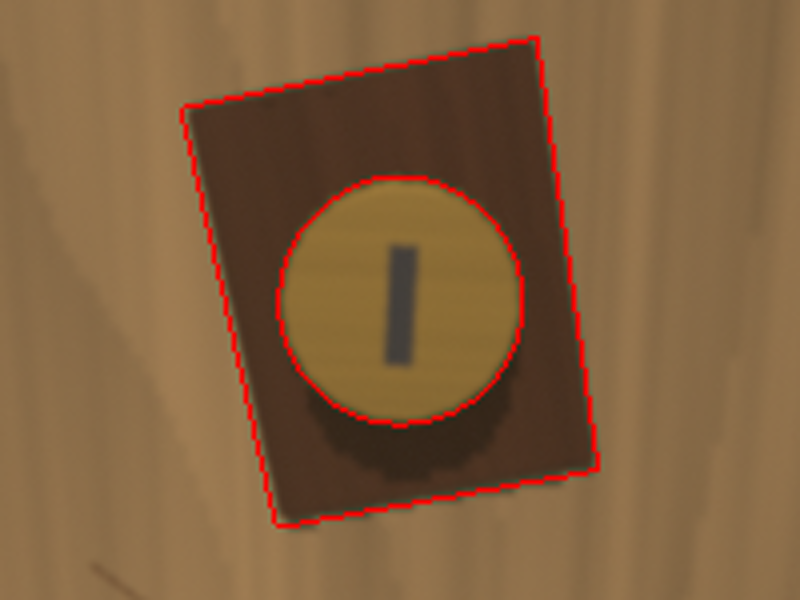

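The outline shows the weight on the pad, with a possible offset of up to 2 mm in y. I'll look again with the camera straight above to remove parallax.

apply_moves:
  steps:
    - [[0,-0.042,0],0]
    - [[0,0,0],0]
    - [[0,0,0],0]
    - [[0,0,0],0]

```text
time: 11.45
tcp_pos: [0.4601, 0.2175, 0.1432]
ee_rot: [-3.141, -0.001, 1.572]
ft_force: [0.4, -0.0, 1.5]
opening: 0.0853
grip_force: 0.0
```

```bash
for i in 1 2; do python3 rel.py weight_large pad .4605 .2843 .195 L5; done
python3 - <<'E'
from h import *
m=model("wrist"); print((-m[1].T@m[2]).round(4))
E
```

```text
obj [0.4595 0.2862 0.195 ] 0.951 place [0.4592 0.2838 0.191 ] 0.961 move needed mm [-0.29 -2.42] tcp [0.4601 0.2175 0.1432] t 11.45
obj [0.4596 0.2863 0.195 ] 0.954 place [0.4589 0.2839 0.1836] 0.962 move needed mm [-0.66 -2.31] tcp [0.4601 0.2174 0.1433] t 11.5
[0.4586 0.2851 0.2741]
```

View pics/L5.png

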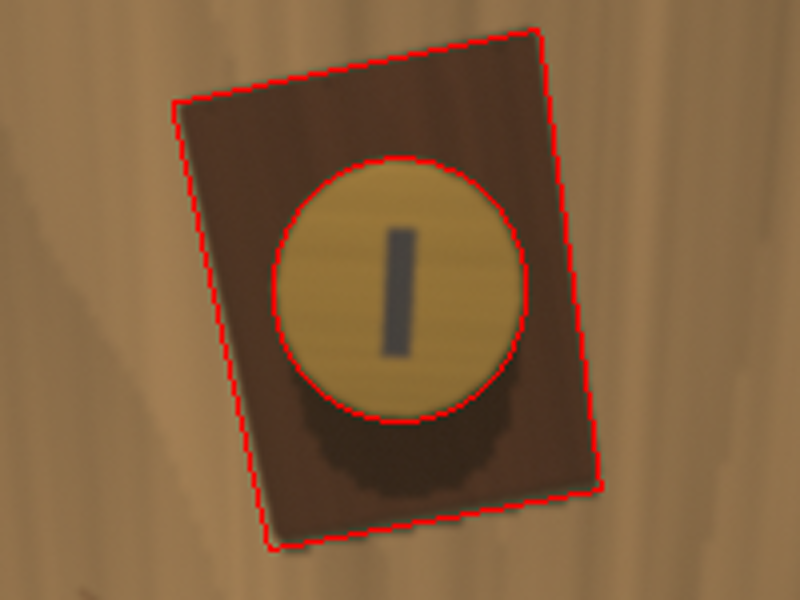

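The pad centre sits about 3.5 px below the weight centre, agreeing with the fit that the weight is 2.4 mm too far in +y. I'll regrasp and shift it.

apply_moves:
  steps:
    - [[0,0.046,0],0]
    - [[0,0.046,0],0]
    - [[0,0,-0.05],0]
    - [[0,0,-0.05],0]
    - [[0,0,-0.04],0]
    - [[0,0,-0.019],0]
    - [[0,0,0],0]
    - [[0,0,0],0]

```text
time: 12.55
tcp_pos: [0.4609, 0.2857, 0.0253]
ee_rot: [3.14, -0.001, 1.571]
ft_force: [0.6, 0.0, 0.3]
opening: 0.0856
grip_force: 0.0
```

apply_moves:
  steps:
    - [[0,0,0],0]
    - [[0,0,0],0]
    - [[0,0,0],0]
    - [[0,0,0],0]
    - [[0,0,0.004],0]
    - [[-0.0006,-0.0032,0],0]
    - [[0,0,0],0]
    - [[0,0,-0.002],0]
    - [[0,0,-0.0025],0]
    - [[0,0,0],0]
  gripper: 1

```text
time: 13.8
tcp_pos: [0.4597, 0.2828, 0.0253]
ee_rot: [3.141, 0.0, 1.571]
ft_force: [-2.8, -1.4, 10.7]
opening: 0.0485
grip_force: 54.1
```

apply_moves:
  steps:
    - [[0,0,0],0]
    - [[0,0,0],0]
    - [[0,0,0],0]
    - [[0,0,0],0]
    - [[0,0,0.03],0]
    - [[0,0,0.05],0]
    - [[0,-0.045,0.04],0]
    - [[0,-0.045,0.04],0]
    - [[0,0,0],0]
    - [[0,0,0],0]
    - [[0,0,0],0]
  gripper: 0

```text
time: 15.18
tcp_pos: [0.4593, 0.2166, 0.1431]
ee_rot: [-3.14, -0.0, 1.573]
ft_force: [0.1, -0.2, 0.4]
opening: 0.0854
grip_force: 0.0
```

```bash
for i in 1 2; do python3 rel.py weight_large pad .4605 .2835 .195 L6; done
```

```text
obj [0.4584 0.2837 0.195 ] 0.947 place [0.4593 0.2839 0.1792] 0.959 move needed mm [0.91 0.24] tcp [0.4593 0.2166 0.1431] t 15.175
obj [0.4583 0.2837 0.195 ] 0.951 place [0.4596 0.2841 0.1876] 0.959 move needed mm [1.3  0.36] tcp [0.4592 0.2165 0.1431] t 15.225
```

apply_moves:
  steps:
    - [[0.0012,-0.0666,0],0]
    - [[0.0012,-0.0666,0],0]
    - [[0.0012,-0.0666,0],0]
    - [[0.0012,-0.0666,0],0]
    - [[0.0012,-0.0666,0],0]
    - [[0.0012,-0.0666,0],0]
    - [[0.0012,-0.0666,0],0]
    - [[0.0012,-0.0666,0],0]
    - [[0.0012,-0.0666,-0.02],0]
    - [[0.0012,-0.0666,-0.0375],0]
    - [[0,0,0],0]
    - [[0,0,0],0]

```text
time: 16.77
tcp_pos: [0.469, -0.2828, 0.1003]
ee_rot: [-3.141, -0.002, 1.572]
ft_force: [0.5, 0.4, 1.2]
opening: 0.0852
grip_force: 0.0
```

```bash
python3 look.py weight_small .4666 -.282 0 0 0 S1; python3 look.py weight_small .4666 -.282 0 0 0 S1
```

```text
weight_small [ 0.4651 -0.282   0.    ] 0.876 tcp [ 0.469  -0.2828  0.1003] yaw 1.5717 d/750 [-0.0052  0.0012] t 16.775
weight_small [ 0.4651 -0.282   0.    ] 0.886 tcp [ 0.4695 -0.2822  0.1008] yaw 1.5733 d/750 [-0.0059  0.0003] t 16.825
```

View pics/S1.png

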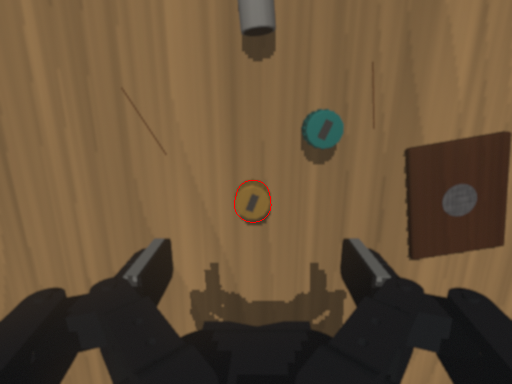

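The small brass weight is at (252,201), slightly left of centre; turquoise at (323,129) is clear of the fingers. Descending.

apply_moves:
  steps:
    - [[-0.0038,0.0002,-0.04],0]
    - [[0,0,-0.04],0]
    - [[0,0,-0.024],0]
    - [[0,0,-0.012],0]
    - [[0,0,0],0]

```text
time: 17.5
tcp_pos: [0.4662, -0.2836, 0.0138]
ee_rot: [-3.142, -0.0, 1.572]
ft_force: [-0.3, -0.7, 0.6]
opening: 0.0855
grip_force: 0.0
```

apply_moves:
  steps:
    - [[0,0,0],0]
    - [[0,0,0],0]
    - [[0,0,0],0]
    - [[0,0,0],0]
    - [[0,0,0],0]
    - [[0,0,0],0]
    - [[0,0,0.02],0]
    - [[0,0,0.04],0]
    - [[0,0,0.04],0]
    - [[0,0,0],0]
  gripper: 1
  force: 35

```text
time: 18.75
tcp_pos: [0.4673, -0.2848, 0.0912]
ee_rot: [3.137, 0.002, 1.57]
ft_force: [0.7, -1.0, -1.4]
opening: 0.0268
grip_force: 34.6
```

apply_moves:
  steps:
    - [[0.0456,0,0],0]
    - [[0.0456,0,0],0]
    - [[0.0456,0,0],0]
    - [[0.0456,0,0],0]
    - [[0.0456,0,0],0]
    - [[0,0,0],0]
    - [[0,0,0],0]
    - [[0,0,0],0]

```text
time: 19.75
tcp_pos: [0.6353, -0.2845, 0.0883]
ee_rot: [-3.139, 0.0, 1.57]
ft_force: [0.5, 0.1, -1.0]
opening: 0.0271
grip_force: 34.8
```

```bash
python3 look.py weight_small .637 -.283 0 0 .077 S2; python3 look.py weight_small .637 -.283 0 0 .077 S2
```

```text
weight_small [ 0.6352 -0.2797  0.    ] 0.918 tcp [ 0.6353 -0.2845  0.0883] yaw 1.5702 d/750 [-0.0001  0.0064] t 19.75
weight_small [ 0.6356 -0.2798  0.    ] 0.916 tcp [ 0.6356 -0.2845  0.0885] yaw 1.5701 d/750 [0.0001 0.0063] t 19.8
```

apply_moves:
  steps:
    - [[0.0029,0,-0.04],0]
    - [[0,-0.001,-0.03],0]
    - [[0,0,-0.013],0]
    - [[0,0,-0.004],0]
    - [[0,0,0],0]
    - [[0,0,0],0]

```text
time: 20.6
tcp_pos: [0.6398, -0.285, 0.0245]
ee_rot: [3.14, 0.001, 1.571]
ft_force: [-0.3, -0.7, -0.3]
opening: 0.0265
grip_force: 34.8
```

apply_moves:
  steps:
    - [[0,0,-0.0015],0]
    - [[0,0,0],0]

```text
time: 20.85
tcp_pos: [0.6392, -0.2848, 0.0226]
ee_rot: [3.141, 0.0, 1.571]
ft_force: [0.5, -0.9, -1.5]
opening: 0.0265
grip_force: 34.8
```

apply_moves:
  steps:
    - [[-0.0018,0,0],0]
    - [[0,0,-0.0015],0]
    - [[0,0,0],0]

```text
time: 21.22
tcp_pos: [0.6377, -0.2848, 0.0224]
ee_rot: [-3.141, 0.0, 1.571]
ft_force: [-3.6, 0.5, 6.6]
opening: 0.0267
grip_force: 35.6
```

apply_moves:
  steps:
    - [[0,0,0],0]
    - [[0,0,0],0]
    - [[0,0,0],0]
    - [[0,0,0],0]
    - [[0,0,0.03],0]
    - [[0,0,0.05],0]
    - [[0,-0.045,0.04],0]
    - [[0,-0.045,0.04],0]
    - [[0,0,0],0]
    - [[0,0,0],0]
    - [[0,0,0],0]
  gripper: 0

```text
time: 22.6
tcp_pos: [0.6377, -0.3501, 0.1407]
ee_rot: [-3.14, -0.002, 1.573]
ft_force: [-0.4, 0.3, 0.4]
opening: 0.0853
grip_force: 0.0
```

```bash
for i in 1 2; do python3 rel.py weight_small pad .6365 -.2825 .18 S3; done
```

```text
obj [ 0.6364 -0.2813  0.18  ] 0.925 place [ 0.6367 -0.2841  0.1812] 0.967 move needed mm [ 0.3  -2.79] tcp [ 0.6377 -0.3501  0.1407] t 22.6
obj [ 0.6364 -0.2811  0.18  ] 0.928 place [ 0.6365 -0.2841  0.1778] 0.969 move needed mm [ 0.09 -2.95] tcp [ 0.6377 -0.3503  0.1406] t 22.65
```

View pics/S3.png

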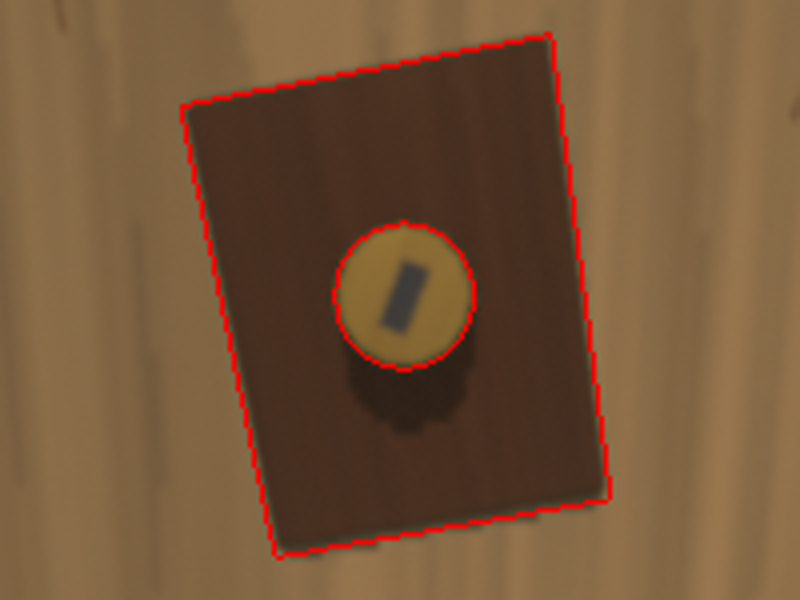

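The weight is about 2.6 mm too far in +y: weight centre at row 297, pad centre at about row 308. Mending.

apply_moves:
  steps:
    - [[0,0.045,0],0]
    - [[0,0.045,0],0]
    - [[0,0,-0.05],0]
    - [[0,0,-0.05],0]
    - [[0,0,-0.04],0]
    - [[0,0,-0.0185],0]
    - [[0,0,0],0]
    - [[0,0,0],0]

```text
time: 23.7
tcp_pos: [0.6389, -0.285, 0.0238]
ee_rot: [3.139, 0.001, 1.571]
ft_force: [0.1, -0.2, 0.4]
opening: 0.0851
grip_force: 0.0
```

apply_moves:
  steps:
    - [[0,0,0],0]
    - [[0,0,0],0]
    - [[0,0,0],0]
    - [[0,0,0],0]
    - [[0,0,0.004],0]
    - [[0,-0.0035,0],0]
    - [[0,0,0],0]
    - [[0,0,-0.002],0]
    - [[0,0,-0.003],0]
    - [[0,0,0],0]
  gripper: 1

```text
time: 24.95
tcp_pos: [0.6378, -0.2874, 0.0229]
ee_rot: [-3.142, 0.0, 1.571]
ft_force: [-2.4, 1.8, 7.1]
opening: 0.0266
grip_force: 35.3
```

apply_moves:
  steps:
    - [[0,0,0],0]
    - [[0,0,0],0]
    - [[0,0,0],0]
    - [[0,0,0],0]
    - [[0,0,0.03],0]
    - [[0,0,0.05],0]
    - [[0,-0.045,0.04],0]
    - [[0,-0.045,0.04],0]
    - [[0,0,0],0]
    - [[0,0,0],0]
    - [[0,0,0],0]
  gripper: 0

```text
time: 26.32
tcp_pos: [0.6377, -0.3528, 0.1411]
ee_rot: [-3.14, -0.002, 1.573]
ft_force: [0.1, -0.5, -0.4]
opening: 0.0858
grip_force: 0.0
```

```bash
for i in 1 2; do python3 rel.py weight_small pad .6365 -.2835 .18 S4; done
```

```text
obj [ 0.6365 -0.2836  0.18  ] 0.94 place [ 0.6365 -0.2841  0.1781] 0.968 move needed mm [ 0.08 -0.46] tcp [ 0.6377 -0.3528  0.1411] t 26.325
obj [ 0.6366 -0.2837  0.18  ] 0.95 place [ 0.6365 -0.2842  0.1791] 0.967 move needed mm [-0.11 -0.52] tcp [ 0.6377 -0.3529  0.1409] t 26.375
```

Small weight is centred within about 0.5 mm. On to the block.

apply_moves:
  steps:
    - [[-0.0241,0.0567,0.003],0]
    - [[-0.0241,0.0567,0.003],0]
    - [[-0.0241,0.0567,0.003],0]
    - [[-0.0241,0.0567,0.003],0]
    - [[-0.0241,0.0567,0.003],0]
    - [[-0.0241,0.0567,0.003],0]
    - [[-0.0241,0.0567,0.003],0]
    - [[-0.0241,0.0567,0.003],0]
    - [[-0.0241,0.0567,0.003],0]
    - [[0,0,0],0]
    - [[0,0,0],0]
    - [[0,0,0],0]

```text
time: 27.92
tcp_pos: [0.4755, 0.0266, 0.1618]
ee_rot: [3.141, 0.001, 1.569]
ft_force: [-0.5, -0.0, -0.2]
opening: 0.0854
grip_force: 0.0
```

```bash
for i in 1 2; do python3 look.py block .4743 .0973 -.27 1 0 B1; done
python3 - <<'E'
from h import *
m=model("wrist");im=snap("wrist")
for l in("tube","block"): print(l,[(round(d["score"],2),ray(m,np.array(d["centre"])*[512,384],.015).round(3)[:2]) for d in optics.look_for(l,"wrist")])
E
```

```text
block [ 0.472   0.0975 -0.2884] 0.869 tcp [0.4755 0.0266 0.1618] yaw 1.5687 d/750 [-0.0046  0.0946] t 27.925
block [ 0.4722  0.0979 -0.293 ] 0.882 tcp [0.4755 0.0266 0.1618] yaw 1.5685 d/750 [-0.0044  0.0951] t 27.975
tube [(0.76, array([ 0.458, -0.072]))]
block [(0.85, array([0.474, 0.103])), (0.76, array([0.287, 0.185]))]
```

View pics/B1.png

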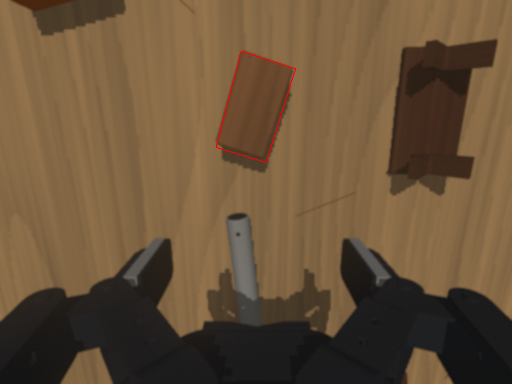

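The block's outline fits at (256,106), and the orange look-alike is far off at the top left. Turning -0.28 rad and grasping across its 48 mm side.

apply_moves:
  steps:
    - [[-0.0013,0.0468,-0.02],-0.0223]
    - [[0,0.0468,-0.03],-0.0223]
    - [[0,0,-0.032],0]
    - [[0,0,0],0]
    - [[0,0,-0.04],0]
    - [[0,0,-0.04],0]
    - [[0,0,-0.02],0]
    - [[0,0,-0.012],0]
    - [[0,0,0],0]

```text
time: 29.3
tcp_pos: [0.4743, 0.0978, 0.0166]
ee_rot: [3.141, 0.0, 1.29]
ft_force: [-1.1, -0.2, -0.4]
opening: 0.0855
grip_force: 0.0
```

apply_moves:
  steps:
    - [[0,0,0],0]
    - [[0,0,0],0]
    - [[0,0,0],0]
    - [[0,0,0],0]
    - [[0,0,0],0]
    - [[0,0,0],0]
  gripper: 1
  force: 35

```text
time: 30.05
tcp_pos: [0.4743, 0.0981, 0.0171]
ee_rot: [3.141, -0.0, 1.29]
ft_force: [-0.3, 0.1, 5.8]
opening: 0.0472
grip_force: 36.3
```

apply_moves:
  steps:
    - [[0,0,0.04],0]
    - [[0,0,0.05],0]
    - [[0,0,0.04],0]
    - [[0.033,0.0387,0],0.01785]
    - [[0.033,0.0387,0],0.01785]
    - [[0.033,0.0387,0],0.01785]
    - [[0.033,0.0387,0],0.01785]
    - [[0.033,0.0387,0],0.01785]
    - [[0.033,0.0387,0],0.01785]
    - [[0,0,0],0]
    - [[0,0,0],0]
    - [[0,0,0],0]

```text
time: 31.55
tcp_pos: [0.622, 0.2705, 0.1137]
ee_rot: [-3.14, 0.001, 1.962]
ft_force: [0.4, -0.6, -1.4]
opening: 0.0473
grip_force: 36.8
```

```bash
for i in 1 2; do python3 look.py block .6216 .271 .392 1 .097 B2; done
```

```text
block [0.6208 0.2718 0.4034] 0.941 tcp [0.622  0.2705 0.1137] yaw 1.9622 d/750 [-0.0015  0.0018] t 31.55
block [0.621  0.2722 0.4043] 0.941 tcp [0.6221 0.2708 0.1139] yaw 1.9624 d/750 [-0.0015  0.0018] t 31.6
```

apply_moves:
  steps:
    - [[0.001,0.0015,-0.04],0]
    - [[0,0,-0.04],0]
    - [[0,0,-0.025],0]
    - [[0,0,-0.01],0]
    - [[0,0,-0.0025],0]
    - [[0,0,0],0]
    - [[0,0,0],0]

```text
time: 32.52
tcp_pos: [0.624, 0.2736, 0.0268]
ee_rot: [3.14, -0.0, 1.963]
ft_force: [-0.3, 0.5, -0.9]
opening: 0.0471
grip_force: 36.9
```

apply_moves:
  steps:
    - [[-0.0014,-0.0018,0],0]
    - [[0,0,-0.0022],0]
    - [[0,0,0],0]

```text
time: 32.9
tcp_pos: [0.6225, 0.2718, 0.0253]
ee_rot: [3.141, 0.0, 1.963]
ft_force: [-1.4, -1.2, 5.9]
opening: 0.0472
grip_force: 37.6
```

apply_moves:
  steps:
    - [[0,0,0],0]
    - [[0,0,0],0]
    - [[0,0,0],0]
    - [[0,0,0],0]
    - [[0,0,0.03],0]
    - [[0,0,0.05],0]
    - [[0.017,-0.041,0.04],0]
    - [[0.017,-0.041,0.04],0]
    - [[0,0,0],0]
    - [[0,0,0],0]
    - [[0,0,0],0]
  gripper: 0

```text
time: 34.28
tcp_pos: [0.6465, 0.2121, 0.1437]
ee_rot: [-3.14, -0.001, 1.966]
ft_force: [0.2, 0.3, 0.6]
opening: 0.086
grip_force: 0.0
```

```bash
for i in 1 2; do python3 rel.py block pad .622 .272 .392 B3; done
```

```text
obj [0.6209 0.2725 0.3626] 0.941 place [0.621  0.2736 0.3963] 0.926 move needed mm [0.06 1.1 ] tcp [0.6465 0.2121 0.1437] t 34.275
obj [0.6209 0.2727 0.3839] 0.94 place [0.6215 0.2736 0.3951] 0.926 move needed mm [0.6  0.87] tcp [0.6466 0.2119 0.1435] t 34.325
```

View pics/B3.png

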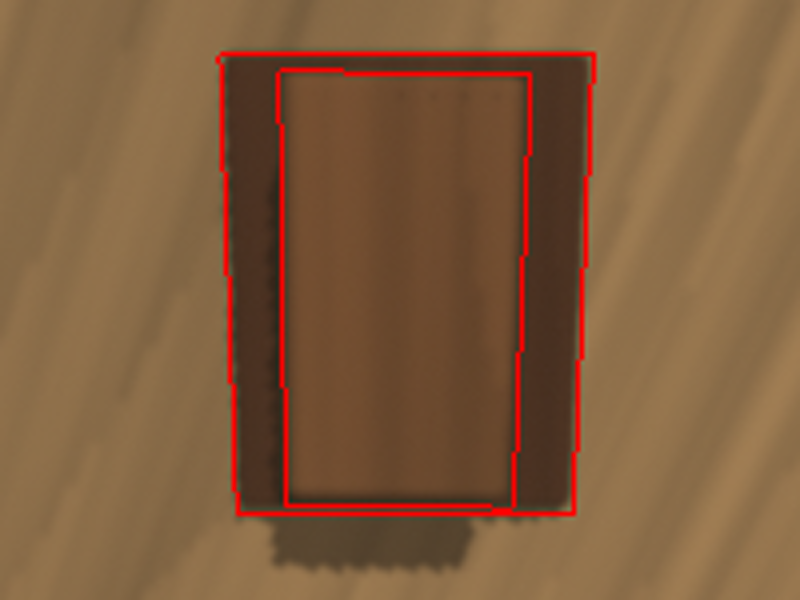

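The block sits square on its board with even margins, within about 1 mm. Now the tube.

apply_moves:
  steps:
    - [[-0.0281,-0.0521,0.0025],-0.007]
    - [[-0.0281,-0.0521,0.0025],-0.007]
    - [[-0.0281,-0.0521,0.0025],-0.007]
    - [[-0.0281,-0.0521,0.0025],-0.007]
    - [[-0.0281,-0.0521,0.0025],-0.007]
    - [[-0.0281,-0.0521,0.0025],-0.007]
    - [[-0.0281,-0.0521,0.0025],-0.007]
    - [[-0.0281,-0.0521,0.0025],-0.007]
    - [[-0.0281,-0.0521,0.0025],-0.0069]
    - [[0,0,0],0]
    - [[0,0,0],0]
    - [[0,0,0],0]

```text
time: 35.88
tcp_pos: [0.459, -0.1396, 0.1609]
ee_rot: [3.141, -0.001, 1.571]
ft_force: [-0.6, 0.6, 0.1]
opening: 0.0858
grip_force: 0.0
```

Run:
```python
from h import *
s=read_state(); m=model("wrist"); im=snap("wrist","T1.png"); P=PTS['tube']
d=optics.silhouettes("tube","wrist")
for e in d[:2]:
    M=e["pixels"].astype(np.uint8); ys,xs=np.where(M); W=np.array([ray(m,(x,y),.0125)[:2] for x,y in zip(xs,ys)])
    c=W.mean(0); u=np.linalg.svd(W-c,full_matrices=False)[2][0]; u*=np.sign(u[1]); yaw=np.arctan2(-u[0],u[1]); print(round(e["score"],2),M.sum(),c.round(4),"yaw",yaw.round(3),"len",np.ptp((W-c)@u).round(3))
    q,sc=fit(M*255,m,P,np.r_[c,yaw]); print("net fit",q.round(4),round(sc,3))
    for _ in(0,1):
        mk=seg(im,m,P,q,10); q,sc=fit(mk,m,P,q)
    print("gc fit",q.round(4),round(sc,3))
print(s["tcp_pos"],s["ee_rot"],s["time"])
```

```text
0.57 4221 [ 0.4611 -0.0798] yaw 0.105 len 0.156
net fit [ 0.4616 -0.0857  0.1045] 0.92
gc fit [ 0.4613 -0.0851  0.1043] 0.951
[ 0.45901688 -0.13959967  0.16092864] [ 3.14088670e+00 -9.90435200e-04  1.57116391e+00] 35.875
```

apply_moves:
  steps:
    - [[0.0047,0.0357,-0.02],0.0166]
    - [[0,0.0358,-0.04],0]
    - [[0,0,-0.05],0]
    - [[0,0,-0.04],0]
    - [[0,0,-0.03],0]
    - [[0,0,-0.0145],0]
    - [[0,0,0],0]

```text
time: 36.85
tcp_pos: [0.4616, -0.0871, 0.0148]
ee_rot: [-3.141, -0.0, 1.674]
ft_force: [0.6, -0.8, 0.7]
opening: 0.0852
grip_force: 0.0
```

apply_moves:
  steps:
    - [[0,0,0],0]
    - [[0,0,0],0]
    - [[0,0,0],0]
    - [[0,0,0],0]
    - [[0,0,0],0]
    - [[0,0,0],0]
    - [[0,0,0],0]
  gripper: 1
  force: 25

```text
time: 37.72
tcp_pos: [0.462, -0.0877, 0.0156]
ee_rot: [3.141, 0.0, 1.672]
ft_force: [0.0, 0.2, 6.8]
opening: 0.024
grip_force: 25.2
```

apply_moves:
  steps:
    - [[0,0,0.05],0]
    - [[0,0,0.05],0]
    - [[0,0,0.05],0]
    - [[0.031,0.0359,0],-0.0053]
    - [[0.031,0.0359,0],-0.0053]
    - [[0.031,0.0359,0],-0.0053]
    - [[0.031,0.0359,0],0]
    - [[0,0,0],0]
    - [[0,0,0],0]
    - [[0,0,0],0]

```text
time: 38.98
tcp_pos: [0.5536, 0.0186, 0.1274]
ee_rot: [-3.14, 0.001, 1.571]
ft_force: [0.6, -0.8, -0.8]
opening: 0.0242
grip_force: 24.9
```

```bash
cat > cr.py <<'E'
from h import *
parts=[box(.066,.12,0,.008)]+[box(.066,.02,0,.04)+[0,s*.048,0] for s in(-1,1)]
def um(m,q,sh): return np.maximum.reduce([hull(m,P,q,sh) for P in parts])
def cradle(im,m,q0):
    q=np.array(q0,float); H=im.shape[:2]
    for _ in(0,1,2):
        h=(um(m,q,H)>127).astype(np.uint8); k=np.ones
        M=np.zeros(H,np.uint8); M[cv2.dilate(h,k((19,19)))>0]=2; M[h>0]=3; M[cv2.erode(h,k((7,7)))>0]=1
        ys,xs=np.where(h>0); a,b=max(ys.min()-30,0),ys.max()+30; c,d=max(xs.min()-30,0),xs.max()+30
        s=M[a:b,c:d].copy(); cv2.grabCut(np.ascontiguousarray(im[a:b,c:d]),s,None,np.zeros((1,65)),np.zeros((1,65)),6,cv2.GC_INIT_WITH_MASK)
        mk=np.zeros(H); mk[a:b,c:d]=(s==1)|(s==3)
        def f(v):
            g=um(m,[v[0],v[1],v[2]*5],H)/255.; return 1-np.minimum(g,mk).sum()/np.maximum(g,mk).sum()
        v=np.array([q[0],q[1],q[2]/5]); o=minimize(f,v,method="Nelder-Mead",options=dict(initial_simplex=np.vstack([v]+[v+e for e in np.diag([.006,.006,.03])]),xatol=1e-5,fatol=1e-5))
        q=np.r_[o.x[:2],o.x[2]*5]
    return q.round(4),round(1-o.fun,3)
if __name__=="__main__":
    for i in(0,1):
        s=read_state(); m=model("wrist"); im=snap("wrist","C1.png"); print(cradle(im,m,[.6434,.0925,.006]),np.round(s["tcp_pos"],4),np.round(s["ee_rot"],3))
    K,R,_=m; i0=cv2.imread('pics/wrist0.png')[...,::-1].copy()
    d=np.load('w1.npz'); print("w0",cradle(i0,(d['K'],d['R'],-d['R']@np.array([.624,.068,.373])),[.6434,.0925,.006]))
    T=tube(.0125)+[0,0,.108]; P=T; q=np.r_[s["tcp_pos"][:2],s["ee_rot"][2]-np.pi/2]; mk=seg(im,m,P,q,10); print("held tube",fit(mk,m,P,q),"t",s["time"])
E
python3 cr.py
```

```text
(array([0.643 , 0.0905, 0.0413]), np.float64(0.913)) [0.5536 0.0186 0.1274] [-3.140e+00  1.000e-03  1.571e+00]
(array([0.6432, 0.0906, 0.0414]), np.float64(0.912)) [0.5538 0.0188 0.1275] [-3.140e+00  1.000e-03  1.571e+00]
w0 (array([0.6446, 0.0928, 0.0156]), np.float64(0.921))
held tube (array([0.55250563, 0.0214029 , 0.00101442]), np.float64(0.931347392281266)) t 39.025
```

```bash
cat > ed.py <<'E'
from h import *
def edges(im,m,c):
    g=cv2.GaussianBlur(im.astype(np.float32)[...,0],(0,0),.8); out=[]
    for sgn in(-1,1):
        W=[]
        for y in np.linspace(c[1]-.03,c[1]+.03,25):
            xs=np.linspace(c[0]+sgn*.025,c[0]+sgn*.043,60); p=proj(m,[[x,y,.004] for x in xs]).astype(np.float32)
            v=cv2.remap(g,p[None,:,0],p[None,:,1],cv2.INTER_LINEAR)[0]; d=np.gradient(v)
            if d.max()<.3: continue
            w=np.clip(d,0,None)**2; W.append(((xs*w).sum()/w.sum(),y))
        W=np.array(W); k=np.polyfit(W[:,1]-c[1],W[:,0],1); r_=W[:,0]-np.polyval(k,W[:,1]-c[1]); ok=abs(r_)<2*np.median(abs(r_))+1e-5; k=np.polyfit(W[ok,1]-c[1],W[ok,0],1)
        out.append((k.round(4).tolist(),len(W),(r_[ok].std()*1e3).round(2)))
    return out
d=np.load('w1.npz'); i0=cv2.imread('pics/wrist0.png')[...,::-1].copy()
print("w0",edges(i0,(d['K'],d['R'],-d['R']@np.array([.624,.068,.373])),(.6435,.0925)))
m=model("wrist"); im=snap("wrist"); print("now",edges(im,m,(.6435,.0925)))
E
python3 ed.py
```

```text
w0 [([-0.0112, 0.6116], 25, np.float64(0.2)), ([-0.0179, 0.6776], 25, np.float64(0.12))]
now [([-0.0128, 0.6101], 25, np.float64(0.25)), ([-0.0177, 0.6775], 25, np.float64(0.08))]
```

```bash
cat >> ed.py <<'E'
def north(im,m,c,yaw=.015):
    g=cv2.GaussianBlur(im.astype(np.float32)[...,0],(0,0),.8); o=[]
    for dx in(-.031,-.029,-.027,.027,.029,.031):
        ys=np.linspace(c[1]+.048,c[1]+.070,80); p=proj(m,[[c[0]+dx-yaw*.058,y,.04] for y in ys]).astype(np.float32)
        v=cv2.remap(g,p[None,:,0],p[None,:,1],cv2.INTER_LINEAR)[0]; w=np.clip(np.gradient(v),0,None)**2
        o.append((ys*w).sum()/w.sum()-.058-yaw*dx)
    return np.round(o,4)
print("w0 y",north(i0,(d['K'],d['R'],-d['R']@np.array([.624,.068,.373])),(.6443,.092)))
print("now y",north(im,m,(.6440,.092)))
E
python3 ed.py
```

```text
w0 [([-0.0112, 0.6116], 25, np.float64(0.2)), ([-0.0179, 0.6776], 25, np.float64(0.12))]
now [([-0.0152, 0.6101], 25, np.float64(0.2)), ([-0.0179, 0.6775], 25, np.float64(0.07))]
w0 y [0.0877 0.0911 0.0932 0.0929 0.0923 0.0896]
now y [0.0897 0.0925 0.093  0.0917 0.0896 0.0897]
```

apply_moves:
  steps:
    - [[0.0305,0.0236,0],0.0012]
    - [[0.0305,0.0236,0],0.0012]
    - [[0.0305,0.0236,0],0]
    - [[0.0305,0.0236,0],0]
    - [[0,0,0],0]
    - [[0,0,0],0]
    - [[0,0,-0.04],0]
    - [[0,0,-0.04],0]
    - [[0,0,-0.02],0]
    - [[0,0,0],0]
    - [[0,0,0],0]

```text
time: 40.55
tcp_pos: [0.6469, 0.0909, 0.0538]
ee_rot: [3.14, -0.0, 1.587]
ft_force: [0.4, 0.0, -0.4]
opening: 0.024
grip_force: 24.9
```

apply_moves:
  steps:
    - [[-0.002,-0.0016,0],0]
    - [[0,0,-0.012],0]
    - [[0,0,-0.006],0]
    - [[0,0,0],0]
    - [[0,0,0],0]

```text
time: 41.18
tcp_pos: [0.6445, 0.0898, 0.039]
ee_rot: [-3.141, 0.0, 1.588]
ft_force: [0.2, -0.9, -0.9]
opening: 0.0237
grip_force: 24.9
```

apply_moves:
  steps:
    - [[0.0004,0,-0.0015],0]
    - [[0,0,-0.0008],0]
    - [[0,0,0],0]

```text
time: 41.55
tcp_pos: [0.6453, 0.0898, 0.0376]
ee_rot: [3.141, -0.0, 1.588]
ft_force: [0.5, 0.3, 0.2]
opening: 0.024
grip_force: 25.0
```

apply_moves:
  steps:
    - [[0,0,0],0]
    - [[0,0,0],0]
    - [[0,0,0],0]
    - [[0,0,0],0]
    - [[0,0,0],0]
    - [[0,0,0.03],0]
    - [[0,0,0.05],0]
    - [[0,-0.045,0.04],0]
    - [[0,-0.045,0.04],0]
    - [[0,0,0],0]
    - [[0,0,0],0]
    - [[0,0,0],0]
  gripper: 0

```text
time: 43.05
tcp_pos: [0.6443, 0.0241, 0.157]
ee_rot: [-3.14, -0.001, 1.59]
ft_force: [-0.1, 0.2, -0.5]
opening: 0.0855
grip_force: 0.0
```

```bash
cat > tb.py <<'E'
from h import *
s=read_state(); m=model("wrist"); im=snap("wrist","T2.png"); print(np.round(s["tcp_pos"],4),s["time"])
PTS['t']=tube(.034); q=np.array([.6440,.0915,.015])
for _ in(0,1): mk=seg(im,m,PTS['t'],q,8); q,sc=fit(mk,m,PTS['t'],q)
print("tube",q.round(4),round(sc,3))
# along-tube profile: brightness & colour left of the tube -> rest/base extents ; 2 lines beside the tube on rest tops
g=im.astype(np.float32)
for dx in(-.029,.029):
    ys=np.arange(-.075,.0751,.003); p=proj(m,[[.6440+dx-.015*y,.0915+y,.04] for y in ys]).astype(np.float32)
    v=cv2.remap(g,p[None,:,0],p[None,:,1],cv2.INTER_LINEAR)[0]; print(dx,v[:,0].astype(int).tolist())
im=im.copy(); draw(im,m,'t',q); cv2.imwrite('pics/T2d.png',im[...,::-1])
E
python3 tb.py
```

```text
[0.6443 0.0241 0.157 ] 43.05
tube [0.644  0.0922 0.0086] 0.949
-0.029 [135, 135, 135, 135, 135, 135, 135, 106, 93, 89, 90, 93, 96, 93, 97, 101, 102, 95, 98, 100, 98, 94, 96, 100, 100, 99, 102, 105, 105, 107, 110, 110, 104, 107, 108, 96, 98, 101, 102, 103, 107, 110, 110, 116, 118, 136, 136, 137, 138, 138, 139]
0.029 [141, 140, 140, 140, 140, 140, 138, 125, 117, 116, 116, 112, 110, 112, 115, 114, 112, 113, 114, 117, 118, 115, 111, 113, 112, 115, 118, 113, 114, 111, 111, 114, 116, 111, 109, 110, 111, 113, 113, 100, 102, 103, 100, 101, 100, 132, 139, 140, 139, 133, 133]
```

```bash
python3 -c "
from plant import r; print(r.finish_job())"
```

```text
the job is handed in; nothing more can be done
None
```

Job handed in at about 43 s, well inside the 102 s limit: both weights, the block and the tube are placed and released in the order asked, each within about 1–1.5 mm of centre by camera measurement, and the hammer and look-alikes were left alone.

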